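# Index and lock a parts carousel

## Robot

A 6-joint arm with a two-finger parallel gripper is mounted at the origin on the work surface. World frame = base frame: x ahead of the robot, y to its left, z up, the work surface at z = 0. Lengths are in m, angles in rad, forces in N, time in s.
With the tool pointing down it reaches from about 0.35 to 0.95 m from the base axis. Payload 17.4 kg.
Tool frame: the origin (TCP) lies midway between the tips of the shut fingers; the grasp point (between the pads) lies 19 mm behind it (bot.grasp_offset is the distance from the TCP to the grasp point, in m); z points along the fingers, y is the direction in which the jaws open and shut (so a half turn about z gives the same grasp; the last joint's range is limited). The gripper opens to 93 mm and grips with 3 to 60 N. Pads are 15 mm wide; open, the fingers measure 128 mm over their backs; the gripper's body (75 mm by 188 mm) begins 65 mm behind the grasp point.
Start: joints at [1.119, 0.116, 1.442, -0, 1.584, -0.038], TCP at [0.271, 0.618, 0.219] pointing down, gripper open.
Joint ranges: [-2.83, 2.83], [-0.83, 2.19], [0.07, 2.5], [-1.14, 4.28], [0.01, 3], [-2.97, 2.97]. Speed limits (rad/s): [1.89, 1.89, 2.22, 3.14, 3.14, 3.14].

## Interface

Orientations are given as a unit quaternion [x, y, z, w].
In Python, from plant import bot gives the robot as it stands.
- The arm moves only by the tool apply_moves, never from a script. Its argument "moves" is one flat list of numbers, 4 for each row, row after row: the shift along the tool's x, y, z each as a share of 600 mm, from -1 to 1, then the turn about the tool's z as a share of 360 degrees, from -1 to 1. In form: [tx, ty, tz, roll, tx, ty, tz, roll, ...]. A call has exactly 8 rows; each row shifts and turns the commanded pose from where the row before left it, along the tool's axes as they then stand; what a row does not reach is not made up. A row lasts 1/8 s, in which the tool goes at most 62.5 mm and 10.7 degrees, less where a joint would pass 70% of its speed; a pose out of reach is approached as far as the arm can. A call with a number of a shift or a turn outside -1 to 1 is refused whole. A call with a gripper value outside its range is refused whole. "gripper" is the opening, from -1 (shut) to 1 (fully open), set as the call begins (left out, the last holds). The fingers move at their own pace and stop on an object; "squeeze" is the grip in N (left out, the last holds). Time passes only in rows, so rows that do not move let the fingers close, or fill a call up. It gives the time, the measured TCP pose, the force and the opening at its end, in the units of the state.
- bot.sense(): the state, without advancing time (a new reading comes with each control period).
- bot.camera(name): name is "side" or "top"; returns a dict with "frame" (384x512x3 uint8, red, green, blue), "camera_matrix" (3x3 intrinsics, pixels), "R" (3x3) and "t" (3): a world point X has camera coordinates R X + t. Camera axes: x right, y down, z forward; pixel columns grow to the right and rows downward; lengths in m; the calibration is good to about 2 mm. A picture is of the moment at which its call begins. There is no depth.
- bot.sign_off(): hands the job in, once; it reports no verdict.
The state is a dict: "time": time; "joint_positions": joint angles; "joint_velocities": joint speeds; "effort": joint torques, N m; "position": TCP position; "orientation": TCP orientation; "contact_force": force on the tool from outside, world axes, zero at the start; "wrist_torque": the same for the moment, N m; "finger_gap": opening from 0.0 (shut) to 1.0 (fully open).
Only numpy, scipy, OpenCV 4.12 (cv2) and the standard library are available. Lean on these libraries where they do the work, as an engineer would, in place of code of your own. Each camera call takes 0.05 s, during which the arm holds its last target.

## Task

Turn the parts carousel by its knob until the compartment holding the single lens ring shows squarely in the fixed window frame. Then push the locking bolt in by its post until its nose is seated in the wheel's notch, press it home until it pushes back with about 10 N (it must never bear on the wheel with more than 15 N), and leave the wheel locked there with the bolt in. Leave the other things on the bench where they are.

Things in the scene. Friction and masses are not known exactly. Their poses are not given: they have to be found in the camera images.
- carousel: The fixed base of the parts carousel, a grey plate 285 x 150 x 12 mm. Origin on the wheel's axis at bench level; z up; +x runs from the axis towards the window frame, -x from the axis towards the locking bolt. Along its x the plate reaches from -190 to +95 mm.
- window (a point): Centre of the opening of the aluminium window frame that stands over the wheel's rim, 46 mm from the axis along the carousel's +x, 50 mm above the bench. The frame's sides stand 27 degrees to either side of this direction; its top is at 50 mm.
- knob (a point): Centre of the wheel's black grip bar, on the wheel's axis, 69 mm above the bench. The bar is 52 mm long along the wheel's x (its long way points at the lens-ring compartment), 14 mm wide and 30 mm high (54 to 84 mm above the bench). This point's x axis is the wheel's x.
- ring_pocket (a point): Centre of the lens ring (steel, 26 mm outside diameter, 6 mm thick, fixed in place) in its compartment: 47 mm from the axis along the wheel's x, 35 mm above the bench. The other five of the six open 60-degree compartments hold small screws. It must come under the window's centre.
- wheel (a joint): Wheel angle in rad, counter-clockwise from above positive, 0 when the lens-ring compartment is centred in the window. It starts at 0.6 to 1.4 and must be turned back to 0. The wheel (white dish, 136 mm across, walls up to 42 mm above the bench) turns freely either way, stays where it is left and has a drag of about 0.1 N m.
- bolt (a joint): Travel of the locking bolt in m along the carousel's +x (towards the wheel's axis): 0 drawn back; starts at 0 to 0.005. Seated it reads somewhere between 0.014 and 0.034: the length of its nose is screw-adjusted and not measured, so the seat must be felt. The post pushes back with 1.5 N of drag while it slides, and far more once seated. It stays where it is left.
- post (a point): A point on the axis of the bolt's black upright post, 50 mm above the bench. The post is 14 mm along the bolt, 16 mm across, 25 to 65 mm above the bench; at bolt travel 0 it is 158 mm from the wheel's axis, and closer by the travel. The steel bolt (round nose, 10 mm diameter) runs in a guide (94 to 114 mm from the axis, 37 mm high). Behind the post is only the base plate, 12 mm high.
- notch (a point): Bottom of the V notch opposite the lens ring, in the steel ring under the dish (164 mm across, 15 to 25 mm above the bench): 74 mm from the axis. Six such notches, 60 degrees apart, 90-degree V, 16 mm wide at the mouth, 8 mm deep. With this one facing the bolt (wheel 0 +/- 0.08 rad) the nose enters and wedges the wheel square; else it stops on the rim, about 6 mm short.

How it is judged:
By the outcome, as a careful person would: the job done as asked, in the order asked, and still so for the second after the job is handed in, with the robot touching nothing.
It also fails if it takes over 58 s, if anything falls off the work surface, if the arm or the gripper's body presses on something with over 40 N, if the wrist force passes 120 N, or if a joint passes its speed limit or range.

## Working session

There is one attempt and no reset: what is moved stays moved. The work goes in short steps, Python scripts to look and compute and a tool call to move; the robot and the scene stay as the last step left them, time stands still between calls to the robot, and variables do not carry over. Pictures are saved under pics/ and viewed, and the job is handed in when it is done.

Besides the shell and the picture viewer there is one more tool, called after "Request:" as name(argument=value, ...) on one line, values as JSON. apply_moves: Moves the arm, as the interface text tells. Shift numbers are shares of 600 mm and turn numbers shares of 360 degrees, none past 1 either way. Its arguments: {"type":"object","properties":{"moves":{"type":"array"},"gripper":{"type":"number"},"squeeze":{"type":"number"}},"required":["moves"]}

```bash
mkdir -p pics; ls
python3 - <<'E'
from plant import bot
import cv2
print(bot.sense())
for n in("side","top"):
    c=bot.camera(n); cv2.imwrite(f"pics/{n}0.png",c["frame"][:,:,::-1])
    print(n,c["camera_matrix"].tolist(),c["R"].tolist(),c["t"].tolist())
E
```

```text
pics
{'time': 0.0, 'joint_positions': array([ 1.11918319e+00,  1.16507980e-01,  1.44226695e+00, -2.60703305e-05,
        1.58396330e+00, -3.77898689e-02]), 'joint_velocities': array([ 1.62882076e-05,  3.49254385e-04,  2.98698086e-04, -5.53928929e-04,
       -3.58899709e-04,  1.13918266e-03]), 'effort': array([ 6.97616579e-04, -7.21296501e+01, -6.22593141e+01,  7.79280486e-02,
        2.40534515e-02, -1.02200577e-04]), 'position': array([0.27135083, 0.61784523, 0.21788929]), 'orientation': array([ 2.05438518e-01,  9.78669856e-01, -5.58881529e-04, -1.26121467e-04]), 'contact_force': array([ 0.44351526,  0.28136734, -0.52460038]), 'wrist_torque': array([ 0.0088393 ,  0.01099166, -0.01696396]), 'finger_gap': 0.9958538375865722}
side [[380.7891908386686, 0.0, 253.0314403497738], [0.0, 380.7891908386686, 194.59415887774242], [0.0, 0.0, 1.0]] [[-0.78470145155109, -0.6198015397417986, 0.009470124989037248], [-0.4100006724236772, 0.5075030418591204, -0.757852301649782], [0.4649119062206785, -0.5985705587793602, -0.6523574216768134]] [0.4685801483510072, 0.27586271794875133, 0.4501830968052026]
top [[458.26883232467367, 0.0, 259.62712591894615], [0.0, 458.26883232467367, 184.40351174111225], [0.0, 0.0, 1.0]] [[-0.011777933932521321, -0.9983940465020515, -0.05541306868907549], [-0.9961073076075684, 0.016556345548016542, -0.08658013139800529], [0.08735852564622613, 0.05417762759067352, -0.9947026051366127]] [0.05362872542415232, 0.5720590437463208, 0.6761724935754881]
```

View pics/side0.png

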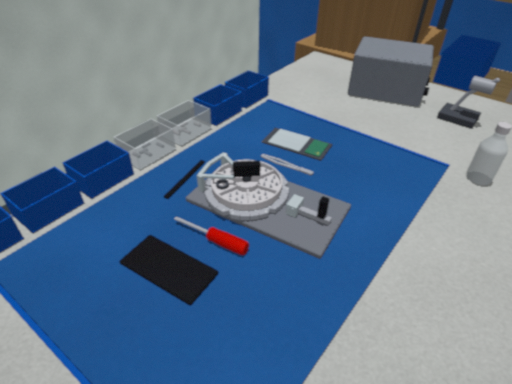

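View pics/top0.png

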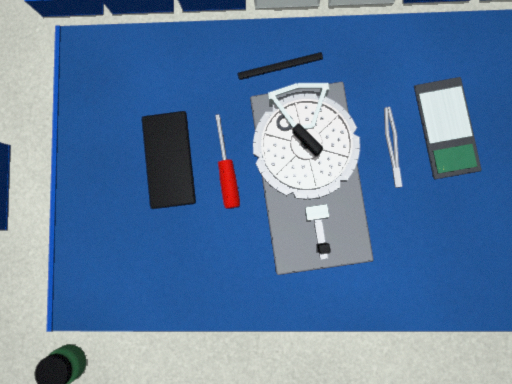

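The top view shows the wheel at about (306,145), the ring at (284,122) and the post at (323,248). I'll enlarge these areas.

Run:
```python
import cv2
t=cv2.imread("pics/top0.png")[70:285,235:385]
cv2.imwrite("pics/top0c.png",cv2.resize(t[:110],None,fx=5,fy=5,interpolation=cv2.INTER_CUBIC))
cv2.imwrite("pics/top0d.png",cv2.resize(t[115:],None,fx=5,fy=5,interpolation=cv2.INTER_CUBIC))
s=cv2.imread("pics/side0.png")[140:255,180:360]
cv2.imwrite("pics/side0c.png",cv2.resize(s,None,fx=4.4,fy=4.4,interpolation=cv2.INTER_CUBIC))
```

```text
(no output)
```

View pics/top0c.png

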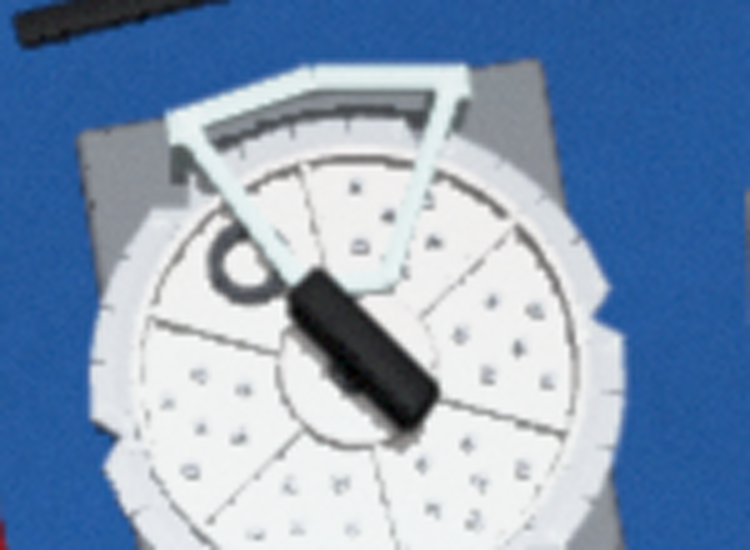

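View pics/top0d.png

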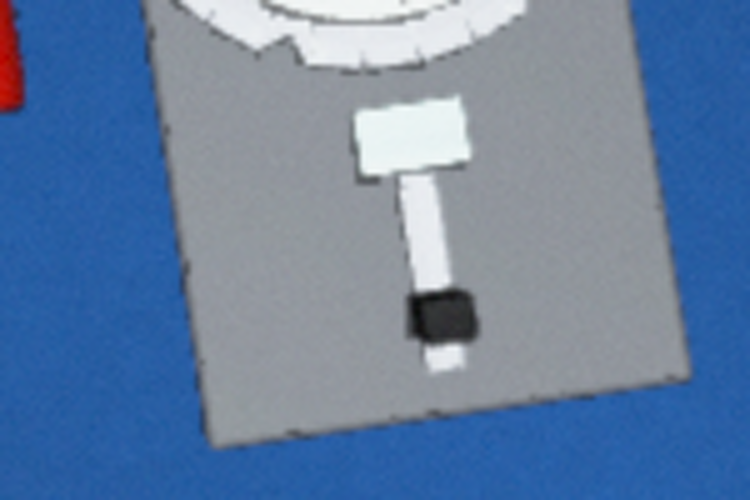

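View pics/side0c.png

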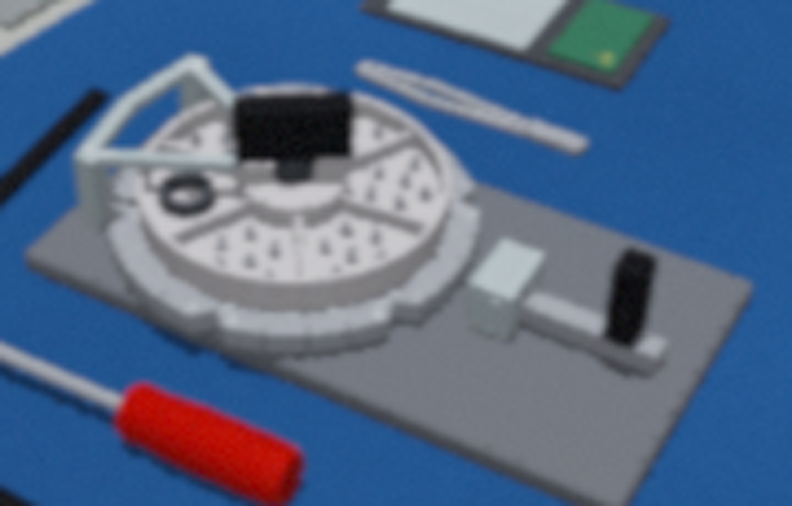

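```bash
cat > h.py <<'E'
import numpy as np, cv2
from scipy.optimize import least_squares
def cam(bot,n):
    c=bot.camera(n); return c
def ray(c,uv,z):
    K,R,t=map(np.array,(c["camera_matrix"],c["R"],c["t"]))
    d=R.T@np.linalg.solve(K,[*uv,1]); o=-R.T@t
    return (o+d*(z-o[2])/d[2])
def proj(c,P):
    K,R,t=map(np.array,(c["camera_matrix"],c["R"],c["t"]))
    q=K@(R@np.array(P,float)+t); return q[:2]/q[2]
E
python3 - <<'E'
from plant import bot
from h import *
T=bot.camera("top");S=bot.camera("side")
tc=[(251,96.6),(343,82),(373,260.6),(277,274.2)]
loc=[(.095,.075),(.095,-.075),(-.19,-.075),(-.19,.075)]
W=np.array([ray(T,p,.012)[:2] for p in tc]);print(W)
sc=[(186.4,198),None,(350.5,205.5),(319.8,255)]
for p in sc:
    if p: print("side",ray(S,p,.012))
def tf(q,l):
    c,s=np.cos(q[2]),np.sin(q[2]); return np.array([q[0]+c*l[0]-s*l[1],q[1]+s*l[0]+c*l[1]])
r=least_squares(lambda q:np.concatenate([tf(q,l)-w for l,w in zip(loc,W)]),[.4,0,0])
print(r.x,r.fun*1000)
q=r.x
print("proj axis z42",proj(T,[q[0],q[1],.042]),"z25",proj(T,[q[0],q[1],.025]))
# knob top & ring & post
for n,c,z in [("k1",(304,128.4+0),.084),]: pass
f=lambda x,y:(235+x/5,70+y/5)
for c in [(320,268),(438,388),(408,430),(290,290)]: print("knob",ray(T,f(*c),.084))
rg=ray(T,f(247,263),.038);print("ring",rg, np.hypot(*(rg[:2]-q[:2])),np.arctan2(rg[1]-q[1],rg[0]-q[0])-q[2])
g=lambda x,y:(235+x/5,185+y/5)
p=ray(T,g(446,316),.065);print("post top",p,np.hypot(*(p[:2]-q[:2])),np.arctan2(p[1]-q[1],p[0]-q[0])-q[2])
h=lambda x,y:(180+x/4.4,140+y/4.4)
p=ray(S,h(633,256),.065);print("post top side",p,np.hypot(*(p[:2]-q[:2])))
p=ray(S,h(188,191),.038);print("ring side",p,np.hypot(*(p[:2]-q[:2])),np.arctan2(p[1]-q[1],p[0]-q[0])-q[2])
p=ray(S,h(295,98),.084);print("knob side",p)
E
```

```text
[[ 0.71460167  0.0583803 ]
 [ 0.73412987 -0.08747319]
 [ 0.45479767 -0.12507424]
 [ 0.4352349   0.02120567]]
side [0.71200549 0.06253487 0.012     ]
side [ 0.45419396 -0.11785453  0.012     ]
side [0.43695434 0.02453437 0.012     ]
[ 0.63177126 -0.02693947  0.13304257] [ 1.38128448  1.61923662  1.75065138 -1.20170166 -1.39857157 -1.40603134
 -1.73336429  0.98849637]
proj axis z42 [306.74865767 143.55625433] z25 [306.23077905 145.49265672]
knob [ 0.65318477 -0.0144931   0.084     ]
knob [ 0.61814202 -0.04688738  0.084     ]
knob [ 0.60639923 -0.03823319  0.084     ]
knob [ 0.64706431 -0.00590637  0.084     ]
ring [0.66543594 0.00602625 0.038     ] 0.047117395539429466 0.6418660007347257
post top [ 0.47693057 -0.04734216  0.065     ] 0.15617909438181396 -3.143624278138172
post top side [ 0.47907584 -0.04723927  0.065     ] 0.1540388714037361
ring side [0.66508485 0.00825283 0.038     ] 0.048459185377436036 0.6797728304220079
knob side [ 0.63218395 -0.02521307  0.084     ]
```

Both cameras agree: the axis is at about (0.632, -0.0265), yaw 0.133 and wheel angle about 0.63. First I'll travel towards it at height.

Request:
apply_moves(moves=[-0.0731,-0.0553,0,0,-0.0731,-0.0553,0,0,-0.0731,-0.0553,0,0,-0.0731,-0.0553,0,0,-0.0731,-0.0553,0,0,-0.0731,-0.0553,0,0,-0.0731,-0.0553,0,0,-0.0731,-0.0553,0,0], gripper=0, squeeze=20)

```text
time: 1.2
position: [0.4865, 0.2322, 0.2188]
orientation: [0.205, 0.979, 0.0, 0.0]
contact_force: [0.9, 0.5, 0.1]
finger_gap: 0.5
```

```bash
cat >> h.py <<'E'
def tyaw(o):
    from scipy.spatial.transform import Rotation as Ro
    M=Ro.from_quat(o).as_matrix(); return np.arctan2(M[1,0],M[0,0]),M
def rows(s,target,yaw,nroll,ntr,order="roll"):
    """print roll per row (deg, +cw) first, then translation rows in the final tool axes"""
    y,M=tyaw(s["orientation"]); d=np.array(target)-s["position"]
    roll=-(yaw-y); roll=(roll+np.pi)%(2*np.pi)-np.pi
    x=np.array([np.cos(yaw),np.sin(yaw),0]);yy=np.array([np.sin(yaw),-np.cos(yaw),0])
    f=np.array([d@x,d@yy,-d[2]])
    x0=np.array([np.cos(y),np.sin(y),0]);y0=np.array([np.sin(y),-np.cos(y),0])
    f0=np.array([d@x0,d@y0,-d[2]])
    print("yaw",np.degrees(y),"roll total",np.degrees(roll),"share/row",roll/2/np.pi/nroll)
    print("mm in current axes",f0*1000,"share/row",f0/.6/ntr)
    print("mm in final axes",f*1000,"share/row",f/.6/ntr)
E
python3 - <<'E'
from plant import bot
from h import *
s=bot.sense();print(s["time"],s["position"],s["joint_positions"],s["finger_gap"])
rows(s,[.632,-.0265,.2],.133+.63,8,8)
E
```

```text
1.2 [0.48651105 0.23221821 0.21875101] [ 3.98035716e-01 -1.82578364e-01  1.73268752e+00 -3.77038626e-05
  1.59114611e+00 -7.59044525e-01] 0.5002239719397524
yaw 156.29576841477558 roll total 112.57908864629377 share/row 0.039089961335518675
mm in current axes [-237.22317648 -178.40211072   18.75101193] share/row [-0.0494215  -0.03716711  0.00390646]
mm in final axes [-73.64384284 287.53909818  18.75101193] share/row [-0.01534247  0.05990398  0.00390646]
```

Request:
apply_moves(moves=[0,0,0,0.0278,0,0,0,0.0278,0,0,0,0.0278,0,0,0,0.0278,0,0,0,0.0278,0,0,0,0.0278,0,0,0,0.0278,0,0,0,0.0278])

```text
time: 2.2
position: [0.4859, 0.2339, 0.2185]
orientation: [0.789, 0.615, -0.0, -0.0]
contact_force: [-0.1, 0.6, 0.6]
finger_gap: 0.498
```

Run:
```python
from plant import bot
from h import *
s=bot.sense()
rows(s,[.632,-.0265,.15],.133+.63,4,8)
```

```text
yaw 75.89628062356707 roll total 32.17960085508526 share/row 0.022346945038253654
mm in current axes [-216.92248727  205.16368154   68.54573255] share/row [-0.04519218  0.04274243  0.01428036]
mm in final axes [-74.33442786 289.17450534  68.54573255] share/row [-0.01548634  0.06024469  0.01428036]
```

Request:
apply_moves(moves=[0,0,0,0.0295,0,0,0,0.0295,0,0,0,0.0295,-0.0248,0.0964,0.0225,0,-0.0248,0.0964,0.0225,0,-0.0248,0.0964,0.0225,0,-0.0248,0.0964,0.0225,0,-0.0248,0.0964,0.0225,0])

```text
time: 3.2
position: [0.6357, -0.0267, 0.1507]
orientation: [0.926, 0.378, 0.0, 0.0]
contact_force: [-0.0, 0.5, 0.7]
finger_gap: 0.497
```

Run:
```python
from plant import bot
from h import *
s=bot.sense();print(s["joint_positions"],s["contact_force"])
rows(s,[.632,-.0265,.058],.133+.63,8,8)
for n in("side","top"):
    c=bot.camera(n); f=c["frame"][:,:,::-1]
    cv2.imwrite(f"pics/{n}1.png",cv2.resize(f[90:290,170:380],None,fx=3.5,fy=3)if n=="side" else f)
```

```text
[-8.21747362e-02  5.81646291e-02  1.61348108e+00  8.47116190e-05
  1.46974602e+00  7.14349288e-01] [-0.03407757  0.5058182   0.73480461]
yaw 44.36204655232573 roll total 0.6453667838439177 share/row 0.0002240856888346936
mm in current axes [-2.46573106 -2.75186894 92.72832118] share/row [-0.00051369 -0.00057331  0.0193184 ]
mm in final axes [-2.49657042 -2.72392152 92.72832118] share/row [-0.00052012 -0.00056748  0.0193184 ]
```

View pics/side1.png

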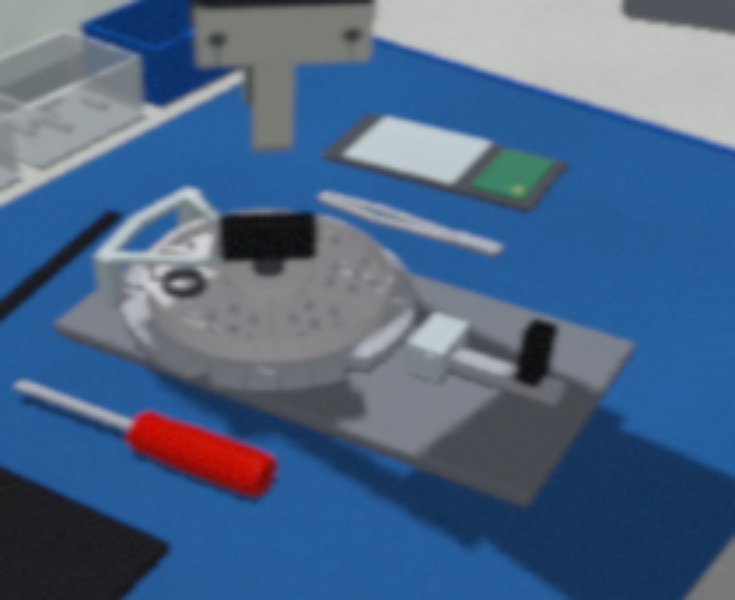

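Request:
apply_moves(moves=[0,0,0.02,0,0,0,0.02,0,0,0,0.02,0,0,0,0.02,0,0,0,0.01,0,0,0,0.005,0,0,0,0,0,0,0,0,0])

```text
time: 4.3
position: [0.6352, -0.0249, 0.0946]
orientation: [0.926, 0.378, 0.0, 0.0]
contact_force: [-0.7, 0.6, -0.3]
finger_gap: 0.504
```

Run:
```python
from plant import bot
from h import *
s=bot.sense()
rows(s,[.632,-.0265,.058],.133+.63,8,8)
```

```text
yaw 44.36491136546606 roll total 0.648231596984249 share/row 0.00022508041561953093
mm in current axes [-3.41281007 -1.09401184 36.6086431 ] share/row [-0.000711   -0.00022792  0.0076268 ]
mm in final axes [-3.42496879 -1.05533088 36.6086431 ] share/row [-0.00071354 -0.00021986  0.0076268 ]
```

Request:
apply_moves(moves=[-0.0057,-0.0018,0,0,0,0,0.012,0,0,0,0.012,0,0,0,0.012,0,0,0,0.012,0,0,0,0.008,0,0,0,0.005,0,0,0,0,0])

```text
time: 5.3
position: [0.6318, -0.0265, 0.0574]
orientation: [0.926, 0.378, -0.0, -0.0]
contact_force: [0.5, -0.4, 0.2]
finger_gap: 0.501
```

Request:
apply_moves(moves=[0,0,0,0,0,0,0,0,0,0,0,0,0,0,0,0,0,0,0,0,0,0,0,0,0,0,0,0,0,0,0,0], gripper=-1, squeeze=20)

```text
time: 6.3
position: [0.6323, -0.0269, 0.0577]
orientation: [0.926, 0.377, 0.0, 0.001]
contact_force: [4.7, -3.7, -2.3]
finger_gap: 0.148
```

Run:
```python
from plant import bot
from h import *
s=bot.sense();print(s["contact_force"],s["wrist_torque"],s["finger_gap"]*93,s["joint_positions"])
rows(s,[.632,-.0265,.058],.133,8,8)
for n in("side","top"):
    c=bot.camera(n); f=c["frame"][:,:,::-1]
    cv2.imwrite(f"pics/{n}2.png",cv2.resize(f[90:290,170:380],None,fx=3.5,fy=3)if n=="side" else f)
```

```text
[ 4.68350522 -3.67036878 -2.27936274] [-0.55597697 -0.58626037 -0.02648671] 13.72283913023064 [-8.25801231e-02  1.13089792e-01  1.71114919e+00 -6.66140854e-04
  1.31608932e+00  7.14284071e-01]
yaw 44.35265159064956 roll total 36.7323129154096 share/row 0.012754275317850556
mm in current axes [ 0.11752152 -0.50042356 -0.32571357] share/row [ 2.44836494e-05 -1.04254908e-04 -6.78569936e-05]
mm in final axes [-0.20510567 -0.47134564 -0.32571357] share/row [-4.27303475e-05 -9.81970076e-05 -6.78569936e-05]
```

View pics/side2.png

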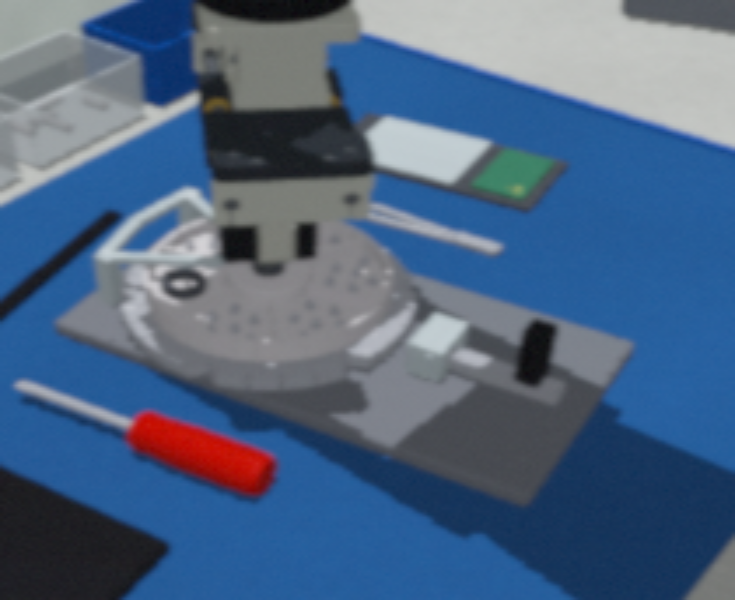

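View pics/top2.png

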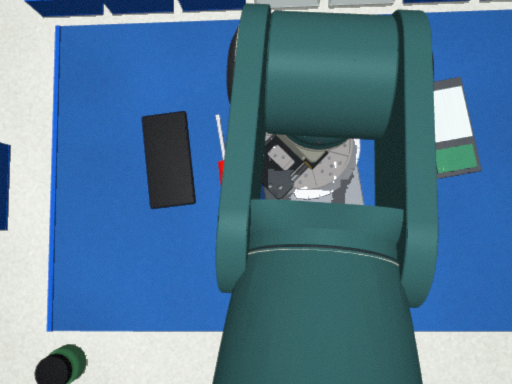

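The knob is gripped: the opening reads 13.7 mm against the 14 mm bar, and tool yaw gives a wheel angle of about 0.64. Now I'll turn it back 36.7° clockwise.

Request:
apply_moves(moves=[0,0.0008,0,0.0146,0,0,0,0.0146,0,0,0,0.0146,0,0,0,0.0146,0,0,0,0.0146,0,0,0,0.0146,0,0,0,0.0145,0,0,0,0])

```text
time: 7.4
position: [0.6316, -0.0255, 0.0576]
orientation: [0.998, 0.066, -0.001, -0.001]
contact_force: [-5.8, 10.1, 3.5]
finger_gap: 0.149
```

Run:
```python
from plant import bot
from h import *
s=bot.sense();print(s["contact_force"],s["wrist_torque"],s["finger_gap"]*93,s["joint_positions"])
rows(s,[.632,-.0265,.058],.133,8,8)
c=bot.camera("side"); f=c["frame"][:,:,::-1]
cv2.imwrite(f"pics/side3.png",cv2.resize(f[135:250,180:320],None,fx=5,fy=5,interpolation=cv2.INTER_CUBIC))
```

```text
[-5.77296397 10.12157635  3.52842261] [ 1.73568627  1.10150344 -0.06919358] 13.873993792995874 [-0.081712    0.11328005  1.71102888  0.00218868  1.31871372  1.35670375]
yaw 7.55354802192486 roll total -0.06679065331509097 share/row -2.3191199067739918e-05
mm in current axes [ 0.24921129  1.04443132 -0.3754806 ] share/row [ 5.19190197e-05  2.17589858e-04 -7.82251251e-05]
mm in final axes [ 0.24799361  1.04472112 -0.3754806 ] share/row [ 5.16653363e-05  2.17650233e-04 -7.82251251e-05]
```

View pics/side3.png

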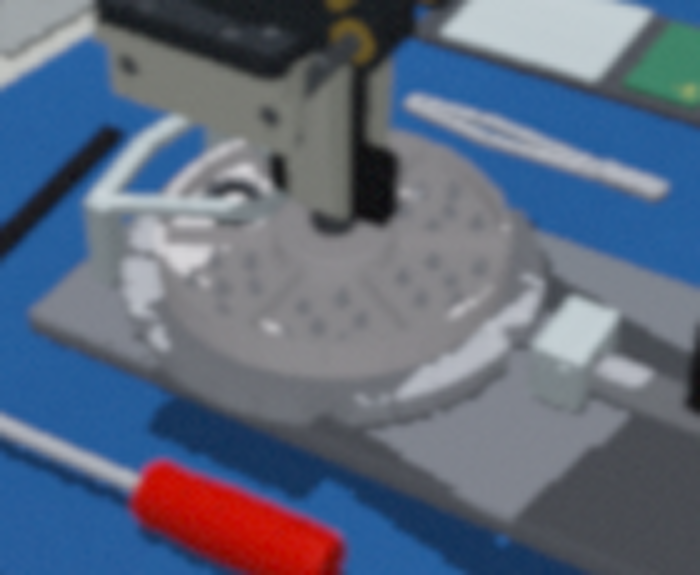

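The ring now sits under the frame. There is about 10 N of side load, so I'll relieve that before opening.

Request:
apply_moves(moves=[0,-0.0007,0,0,0,-0.0007,0,0,0,0,0,0,0,0,0,0,0,0,0,0,0,0,0,0,0,0,0,0,0,0,0,0])

```text
time: 8.45
position: [0.6316, -0.0254, 0.0576]
orientation: [0.998, 0.066, -0.0, -0.001]
contact_force: [-3.9, 5.0, 1.7]
finger_gap: 0.151
```

Run:
```python
from plant import bot
from h import *
s=bot.sense();print(s["contact_force"],s["wrist_torque"],s["finger_gap"]*93)
rows(s,[.632,-.0265,.058],.133,8,8)
```

```text
[-3.93572312  4.9581007   1.70926458] [ 0.66953546  0.92034836 -0.10117983] 13.998106164059228
yaw 7.618339270855564 roll total -0.001999404384389587 share/row -6.942376334686067e-07
mm in current axes [ 0.20419667  1.11888764 -0.35520641] share/row [ 4.25409720e-05  2.33101591e-04 -7.40013359e-05]
mm in final axes [ 0.20415762  1.11889476 -0.35520641] share/row [ 4.25328376e-05  2.33103075e-04 -7.40013359e-05]
```

Request:
apply_moves(moves=[0,0,0,0,0,0,0,0,0,0,0,0,0,0,0,0,0,0,0,0,0,0,0,0,0,0,0,0,0,0,0,0], gripper=0)

```text
time: 9.45
position: [0.632, -0.026, 0.0576]
orientation: [0.998, 0.066, -0.0, -0.0]
contact_force: [-0.0, 0.6, -1.0]
finger_gap: 0.5
```

Request:
apply_moves(moves=[0,0,-0.02,0,0,0,-0.04,0,0,0,-0.06,0,0,0,-0.06,0,-0.09,0,0,0,-0.09,0,0,0,-0.09,0,0,0,-0.09,0,0,0])

```text
time: 10.45
position: [0.4163, -0.0547, 0.1663]
orientation: [0.998, 0.066, 0.0, 0.0]
contact_force: [-0.4, 0.5, 0.3]
finger_gap: 0.503
```

Run:
```python
from plant import bot
from h import *
s=bot.sense();print(s["contact_force"],s["position"],s["joint_positions"])
for n in("side","top"):
    c=bot.camera(n); f=c["frame"][:,:,::-1]
    cv2.imwrite(f"pics/{n}4.png",cv2.resize(f[135:255,180:360],None,fx=4.4,fy=4.4,interpolation=cv2.INTER_CUBIC)if n=="side" else cv2.resize(f[70:180,235:385],None,fx=5,fy=5,interpolation=cv2.INTER_CUBIC))
```

```text
[-0.40742471  0.45487309  0.25561523] [ 0.41634987 -0.05466801  0.16631886] [-1.91284457e-01 -4.53380216e-01  2.02543665e+00 -4.77697875e-05
  1.56852995e+00  1.24646360e+00]
```

View pics/side4.png

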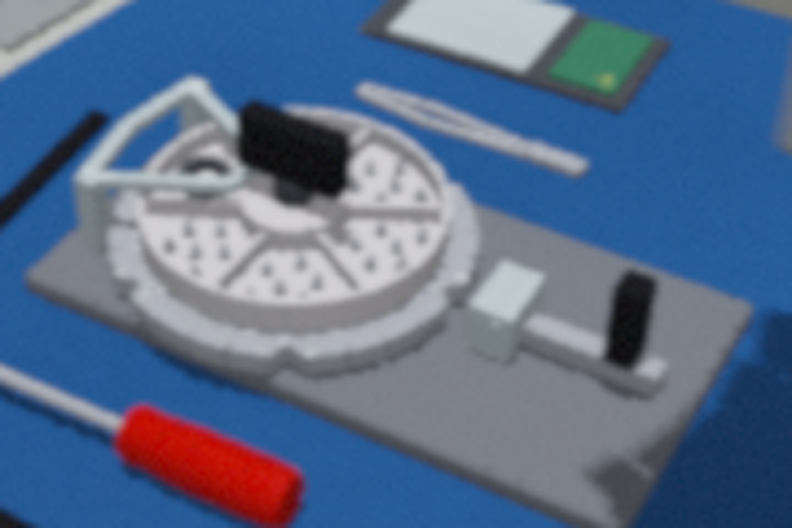

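View pics/top4.png

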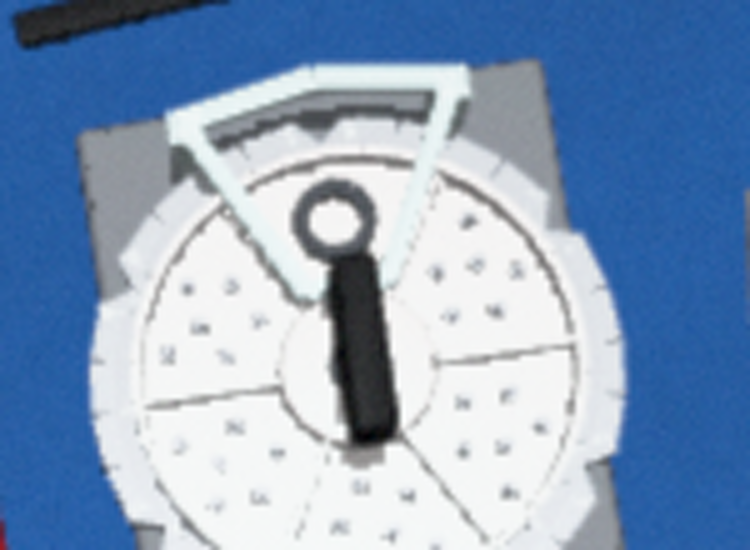

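Run:
```python
from plant import bot
from h import *
T=bot.camera("top");S=bot.camera("side")
q=[.6318,-.0265,.133]
for p in [ray(T,(235+334/5,70+222/5),.038),ray(S,(180+205/4.4,135+178/4.4),.038)]:
    d=p[:2]-q[:2];print("ring",np.hypot(*d),np.arctan2(d[1],d[0])-q[2])
a=ray(T,(235+357/5,70+258/5),.084);b=ray(T,(235+374/5,70+437/5),.084);print("knob dir",np.arctan2(*(a-b)[:2][::-1])-q[2])
# walls z~.042
for P,Q in [((145,408),(280,390)),((440,362),(575,346))]:
    a=ray(T,(235+P[0]/5,70+P[1]/5),.042);b=ray(T,(235+Q[0]/5,70+Q[1]/5),.042);d=(a-b);print("wall",np.degrees(np.arctan2(d[1],d[0])-q[2]))
s=bot.sense()
ax=np.array([np.cos(q[2]),np.sin(q[2])])
t=np.array(q[:2])-.190*ax
rows(s,[*t,.032],.133,8,8)
```

```text
ring 0.04603332129707308 -0.004038656208578073
ring 0.04539741403759675 0.12191229914868235
knob dir -0.060802948545364735
wall 88.8672521223272
wall 88.01016717431371
yaw 7.574650828044434 roll total -0.045687847195512325 share/row -1.5863835831775114e-05
mm in current axes [ 25.75928904   0.3411087  134.96714766] share/row [5.36651855e-03 7.10643128e-05 2.81181558e-02]
mm in final axes [ 25.75900885   0.36164913 134.96714766] share/row [5.36646018e-03 7.53435697e-05 2.81181558e-02]
```

The wheel reads within about ±0.05 of zero and the ring is centred between the frame sides, which is inside the notch's ±0.08 capture. I'll shut the gripper and go down behind the post.

Request:
apply_moves(moves=[0.0143,0,0.02,0,0.0143,0,0.04,0,0.0143,0.0006,0.05,0,0,0,0.05,0,0,0,0.03,0,0,0,0.02,0,0,0,0.01,0,0,0,0,0], gripper=-1)

```text
time: 11.65
position: [0.4437, -0.0516, 0.0337]
orientation: [0.998, 0.066, 0.0, 0.0]
contact_force: [-0.4, 0.5, 0.4]
finger_gap: 0.008
```

Run:
```python
from plant import bot
from h import *
s=bot.sense();print(s["contact_force"],s["position"],s["joint_positions"],s["finger_gap"])
q=[.6318,-.0265,.133]
d=s["position"][:2]-q[:2]; print("s",d@[np.cos(.133),np.sin(.133)],"lat",d@[-np.sin(.133),np.cos(.133)])
rows(s,s["position"],.133,8,8)
for n in("side","top"):
    c=bot.camera(n); f=c["frame"][:,:,::-1]
    cv2.imwrite(f"pics/{n}5.png",cv2.resize(f[135:255,220:400],None,fx=4.4,fy=4.4,interpolation=cv2.INTER_CUBIC)if n=="side" else f)
```

```text
[-0.42545157  0.53800962  0.43310847] [ 0.44366739 -0.05156647  0.03374433] [-1.72826236e-01 -2.88975729e-01  2.12670752e+00 -7.01952729e-06
  1.30364008e+00  1.26512880e+00] 0.007510946073174524
s -0.1897951434955951 lat 0.00010283592536417843
yaw 7.611351863742816 roll total -0.008986811497138444 share/row -3.120420658728626e-06
mm in current axes [ 0.  0. -0.] share/row [ 0.  0. -0.]
mm in final axes [ 0.  0. -0.] share/row [ 0.  0. -0.]
```

View pics/side5.png

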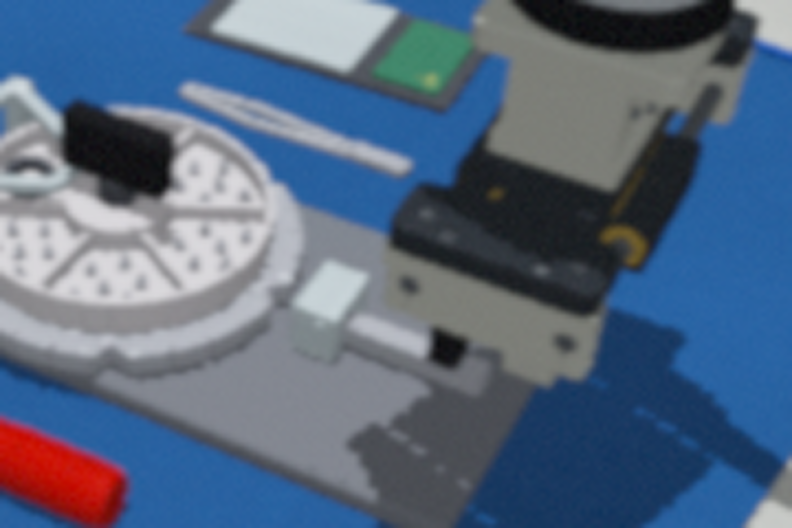

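View pics/top5.png

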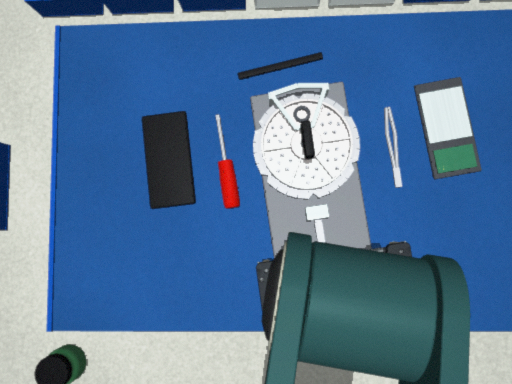

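Request:
apply_moves(moves=[0.005,0,0,0,0.005,0,0,0,0.005,0,0,0,0.005,0,0,0,0.0025,0,0,0,0.0025,0,0,0,0,0,0,0,0,0,0,0])

```text
time: 12.75
position: [0.4583, -0.0496, 0.0335]
orientation: [0.998, 0.066, -0.0, -0.0]
contact_force: [0.1, -0.2, -1.0]
finger_gap: 0.008
```

Request:
apply_moves(moves=[0.001,0,0,0,0.001,0,0,0,0.001,0,0,0,0.001,0,0,0,0.001,0,0,0,0.001,0,0,0,0,0,0,0,0,0,0,0])

```text
time: 13.75
position: [0.4619, -0.0491, 0.0336]
orientation: [0.998, 0.066, 0.0, 0.0]
contact_force: [0.3, 0.2, -0.6]
finger_gap: 0.008
```

```bash
cat > f.py <<'E'
from plant import bot
import numpy as np
a=[bot.sense()]
s=a[0]
u=np.array([np.cos(.133),np.sin(.133)])
print(s["time"],"s",1000*((s["position"][:2]-[.6318,-.0265])@u),"F",s["contact_force"][:2]@u,s["contact_force"])
E
python3 f.py
```

```text
13.75 s -171.37518856645767 F 0.304930496244755 [ 0.27479472  0.24555499 -0.58356394]
```

Request:
apply_moves(moves=[0.0007,0,0,0,0.0007,0,0,0,0.0007,0,0,0,0.0007,0,0,0,0.0007,0,0,0,0.0007,0,0,0,0.0007,0,0,0,0.0007,0,0,0])

```text
time: 14.75
position: [0.4653, -0.0486, 0.0335]
orientation: [0.998, 0.066, -0.0, 0.0]
contact_force: [-2.2, -0.3, 2.1]
finger_gap: 0.003
```

```bash
python3 f.py
```

```text
14.75 s -167.98662110165006 F -2.2449978575655676 [-2.22416334 -0.30523856  2.11022736]
```

Contact: drag of about 2 N, travel about 4.5 mm. I'll carry on gently.

Request:
apply_moves(moves=[0.0007,0,0,0,0.0007,0,0,0,0.0007,0,0,0,0.0007,0,0,0,0.0007,0,0,0,0.0007,0,0,0,0.0007,0,0,0,0.0007,0,0,0])

```text
time: 15.75
position: [0.4686, -0.0482, 0.0336]
orientation: [0.998, 0.066, 0.0, -0.0]
contact_force: [-2.1, -0.4, 1.2]
finger_gap: 0.006
```

Request:
apply_moves(moves=[0.0003,0,0,0,0.0003,0,0,0,0.0003,0,0,0,0.0003,0,0,0,0.0003,0,0,0,0.0003,0,0,0,0.0003,0,0,0,0.0003,0,0,0])

```text
time: 16.75
position: [0.47, -0.048, 0.0335]
orientation: [0.998, 0.066, -0.0, -0.0]
contact_force: [-1.0, 0.5, 1.7]
finger_gap: 0.007
```

```bash
python3 f.py
```

```text
16.75 s -163.2188754798689 F -0.8972411057767664 [-0.96678125  0.46001696  1.66832249]
```

Request:
apply_moves(moves=[0.0004,0,0,0,0.0004,0,0,0,0.0004,0,0,0,0.0004,0,0,0,0.0004,0,0,0,0.0004,0,0,0,0.0004,0,0,0,0.0004,0,0,0])

```text
time: 17.75
position: [0.4719, -0.0477, 0.0336]
orientation: [0.998, 0.066, -0.0, 0.0]
contact_force: [-1.6, -0.2, 1.5]
finger_gap: 0.004
```

Request:
apply_moves(moves=[0.0003,0,0,0,0.0003,0,0,0,0.0003,0,0,0,0.0003,0,0,0,0.0003,0,0,0,0.0003,0,0,0,0.0003,0,0,0,0.0003,0,0,0])

```text
time: 18.75
position: [0.4733, -0.0475, 0.0335]
orientation: [0.998, 0.066, 0.0, -0.0]
contact_force: [-1.4, -0.4, 1.2]
finger_gap: 0.004
```

Request:
apply_moves(moves=[0.00025,0,0,0,0.00025,0,0,0,0.00025,0,0,0,0.00025,0,0,0,0.00025,0,0,0,0.00025,0,0,0,0.00025,0,0,0,0.00025,0,0,0])

```text
time: 19.75
position: [0.4745, -0.0474, 0.0335]
orientation: [0.998, 0.066, -0.0, -0.0]
contact_force: [-1.2, 0.6, 1.0]
finger_gap: 0.007
```

```bash
python3 f.py
python3 - <<'E'
from plant import bot
import cv2
for n in("side","top"):
    f=bot.camera(n)["frame"][:,:,::-1]
    cv2.imwrite(f"pics/{n}6.png",cv2.resize(f[150:235,235:345],None,fx=7,fy=7,interpolation=cv2.INTER_CUBIC)if n=="side" else cv2.resize(f[70:240,235:385],None,fx=3.5,fy=3.5,interpolation=cv2.INTER_CUBIC))
E
```

```text
19.75 s -158.66479605570424 F -1.0834700458132898 [-1.17617628  0.62076735  0.98523919]
```

View pics/side6.png

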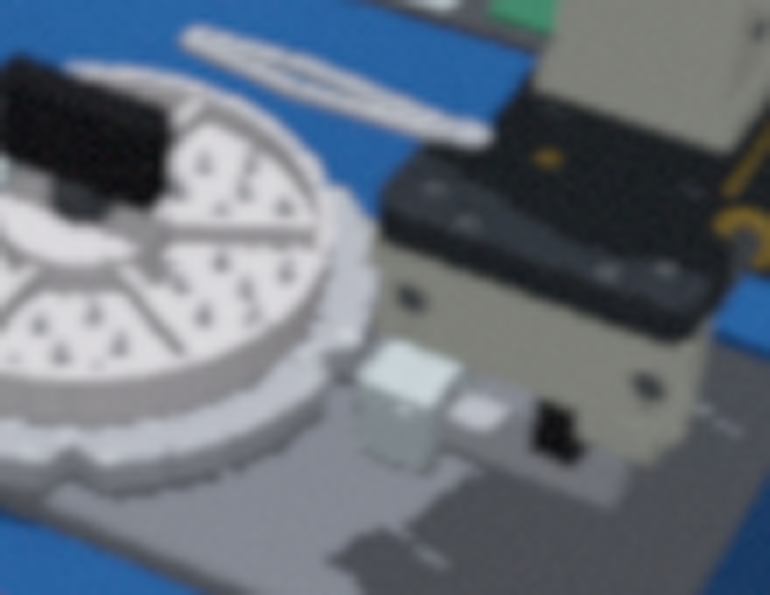

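View pics/top6.png

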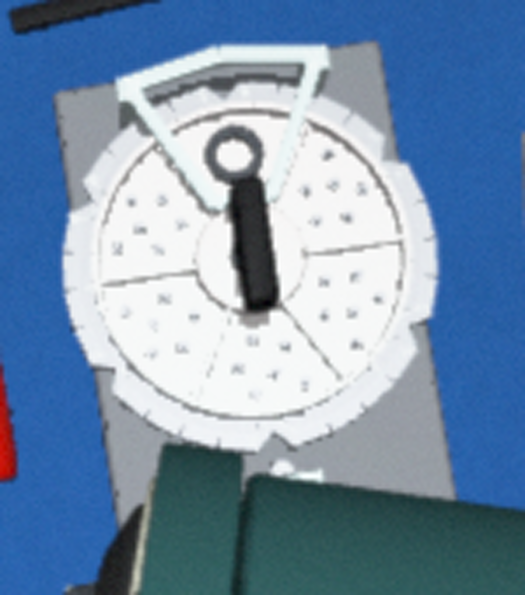

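Run:
```python
from plant import bot
from h import *
T=bot.camera("top")
f=T["frame"][:,:,::-1]
cv2.imwrite("pics/top7.png",cv2.resize(f[185:215,290:340],None,fx=16,fy=16,interpolation=cv2.INTER_CUBIC))
q=np.array([.6318,-.0265,.133])
def P(r,a,z): return proj(T,[q[0]+r*np.cos(q[2]+a),q[1]+r*np.sin(q[2]+a),z])
for w in(0,-.03,-.06):
    for r,a,z in[(.074,np.pi+w,.025),(.082,np.pi+w-.0977,.025),(.082,np.pi+w+.0977,.025)]:
        p=P(r,a,z);print(w,r,(p-[290,185])*16)
for r in (.082,.086,.09,.094): print("bolt",r,(P(r,np.pi,.025)-[290,185])*16)
```

```text
0 0.074 [374.43650234 127.13733505]
0 0.082 [303.37369289 218.46217971]
0 0.082 [470.39089257 193.69393328]
-0.03 0.074 [351.23679209 130.2354932 ]
-0.03 0.082 [277.43564469 219.37046799]
-0.03 0.082 [445.10883214 199.60365018]
-0.06 0.074 [327.95635184 132.6398986 ]
-0.06 0.082 [251.48711008 219.50420887]
-0.06 0.082 [419.66022196 204.75481763]
bolt 0.082 [387.48019381 210.14569714]
bolt 0.086 [394.01256864 251.71688393]
bolt 0.09 [400.55197798 293.33283743]
bolt 0.094 [407.09843319 334.99362999]
```

View pics/top7.png

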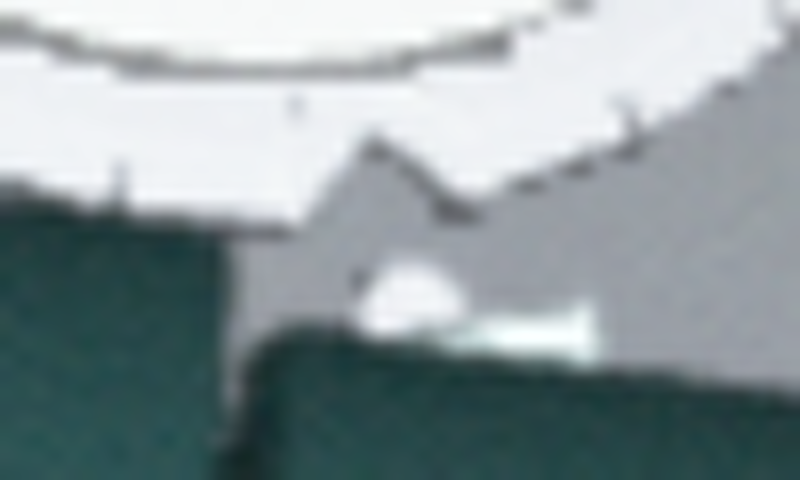

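The notch vertex at (372,137) in the crop matches wheel ≈ 0, and the nose tip at (412,260) lies in line about 10–11 mm short of its seat. I can take 7 mm fairly quickly and then feel for it.

Request:
apply_moves(moves=[0.0008,0,0,0,0.0008,0,0,0,0.0008,0,0,0,0.0008,0,0,0,0.0008,0,0,0,0.0008,0,0,0,0.0008,0,0,0,0.0008,0,0,0])

```text
time: 20.9
position: [0.4784, -0.0469, 0.0336]
orientation: [0.998, 0.066, 0.0, 0.0]
contact_force: [-1.5, -0.2, 0.2]
finger_gap: 0.007
```

Request:
apply_moves(moves=[0.0006,0,0,0,0.0006,0,0,0,0.0006,0,0,0,0.0006,0,0,0,0.0006,0,0,0,0.0006,0,0,0,0.0006,0,0,0,0.0006,0,0,0])

```text
time: 21.9
position: [0.4812, -0.0465, 0.0335]
orientation: [0.998, 0.066, -0.0, 0.0]
contact_force: [-2.2, 0.3, 1.5]
finger_gap: 0.003
```

Request:
apply_moves(moves=[0.0002,0,0,0,0.0002,0,0,0,0.0002,0,0,0,0.0002,0,0,0,0.0002,0,0,0,0.0002,0,0,0,0.0002,0,0,0,0.0002,0,0,0])

```text
time: 22.9
position: [0.4821, -0.0464, 0.0336]
orientation: [0.998, 0.066, 0.0, -0.0]
contact_force: [-1.4, 0.3, 0.3]
finger_gap: 0.003
```

```bash
python3 f.py
```

```text
22.9 s -150.9661189665904 F -1.3845985258092979 [-1.43973545  0.3199043   0.33138584]
```

Still only drag, so I'll continue in 1 mm steps.

Request:
apply_moves(moves=[0.0002,0,0,0,0.0002,0,0,0,0.0002,0,0,0,0.0002,0,0,0,0.0002,0,0,0,0.0002,0,0,0,0.0002,0,0,0,0.0002,0,0,0])

```text
time: 23.9
position: [0.4831, -0.0462, 0.0335]
orientation: [0.998, 0.066, 0.0, -0.0]
contact_force: [-1.5, 0.8, 0.8]
finger_gap: 0.005
```

Request:
apply_moves(moves=[0.0002,0,0,0,0.0002,0,0,0,0.0002,0,0,0,0.0002,0,0,0,0.0002,0,0,0,0.0002,0,0,0,0.0002,0,0,0,0.0002,0,0,0])

```text
time: 24.9
position: [0.484, -0.0461, 0.0336]
orientation: [0.998, 0.066, -0.0, 0.0]
contact_force: [-2.1, 1.1, 1.1]
finger_gap: 0.005
```

Request:
apply_moves(moves=[0.00017,0,0,0,0.00017,0,0,0,0.00017,0,0,0,0.00017,0,0,0,0.00017,0,0,0,0.00017,0,0,0,0.00017,0,0,0,0.00017,0,0,0])

```text
time: 25.9
position: [0.4848, -0.046, 0.0335]
orientation: [0.998, 0.066, -0.0, -0.0]
contact_force: [-2.9, 0.9, 1.0]
finger_gap: 0.008
```

Request:
apply_moves(moves=[0.00013,0,0,0,0.00013,0,0,0,0.00013,0,0,0,0.00013,0,0,0,0.00013,0,0,0,0.00013,0,0,0,0.00013,0,0,0,0.00013,0,0,0])

```text
time: 26.9
position: [0.4851, -0.046, 0.0335]
orientation: [0.998, 0.066, -0.0, -0.0]
contact_force: [-7.5, 0.2, 4.0]
finger_gap: 0.003
```

```bash
python3 f.py
python3 - <<'E'
from plant import bot
import cv2
f=bot.camera("top")["frame"][:,:,::-1]
cv2.imwrite("pics/top8.png",cv2.resize(f[185:215,290:340],None,fx=16,fy=16,interpolation=cv2.INTER_CUBIC))
E
```

```text
26.9 s -147.94922666127118 F -7.378726927353786 [-7.46470117  0.15119694  4.03801831]
```

View pics/top8.png

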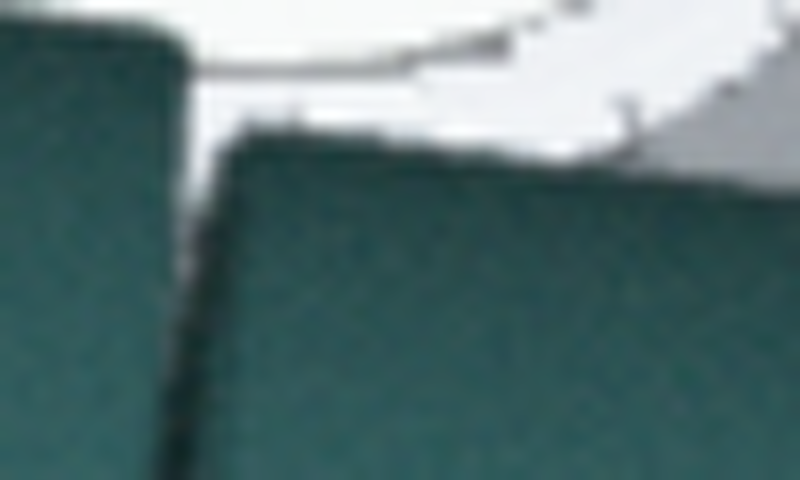

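Firm rise to 7.4 N at a point that matches the predicted seat: the nose advanced 10.7 mm since the picture, where a rim stop would have come at about 5. One tiny step more.

Request:
apply_moves(moves=[0.0001,0,0,0,0.0001,0,0,0,0,0,0,0,0,0,0,0,0,0,0,0,0,0,0,0,0,0,0,0,0,0,0,0])

```text
time: 27.95
position: [0.4852, -0.046, 0.0335]
orientation: [0.998, 0.066, -0.001, 0.0]
contact_force: [-7.9, 0.4, 4.0]
finger_gap: 0.005
```

```bash
python3 f.py
```

```text
27.95 s -147.9245344969934 F -7.785564993448647 [-7.9102064   0.41311654  4.02720643]
```

Request:
apply_moves(moves=[0.0001,0,0,0,0.0001,0,0,0,0.0001,0,0,0,0.0001,0,0,0,0,0,0,0,0,0,0,0,0,0,0,0,0,0,0,0])

```text
time: 28.95
position: [0.4854, -0.0459, 0.0335]
orientation: [0.998, 0.066, -0.001, -0.0]
contact_force: [-7.8, 1.4, 4.4]
finger_gap: 0.003
```

```bash
python3 f.py
```

```text
28.95 s -147.652086734384 F -7.548945380039978 [-7.80960877  1.44555923  4.38876495]
```

Request:
apply_moves(moves=[0.0001,0,0,0,0.0001,0,0,0,0.0001,0,0,0,0.0001,0,0,0,0,0,0,0,0,0,0,0,0,0,0,0,0,0,0,0])

```text
time: 29.95
position: [0.4856, -0.0459, 0.0335]
orientation: [0.998, 0.066, -0.001, 0.0]
contact_force: [-8.1, 0.5, 5.5]
finger_gap: 0.006
```

```bash
python3 f.py
```

```text
29.95 s -147.45414809876385 F -7.955169571374429 [-8.09569496  0.52054459  5.52531293]
```

Request:
apply_moves(moves=[0.0001,0,0,0,0.0001,0,0,0,0.0001,0,0,0,0.0001,0,0,0,0,0,0,0,0,0,0,0,0,0,0,0,0,0,0,0])

```text
time: 30.95
position: [0.4859, -0.0459, 0.0335]
orientation: [0.998, 0.066, -0.001, -0.0]
contact_force: [-8.5, -0.1, 5.5]
finger_gap: 0.006
```

```bash
python3 f.py;  python3 - <<'E'
from plant import bot
import cv2
for n in("side","top"):
    f=bot.camera(n)["frame"][:,:,::-1]
    cv2.imwrite(f"pics/{n}9.png",cv2.resize(f[150:235,235:345],None,fx=7,fy=7,interpolation=cv2.INTER_CUBIC)if n=="side" else cv2.resize(f[70:210,235:385],None,fx=4,fy=4,interpolation=cv2.INTER_CUBIC))
E
```

```text
30.95 s -147.22497241000326 F -8.4012599881804 [-8.4561304  -0.14938479  5.45609348]
```

View pics/side9.png

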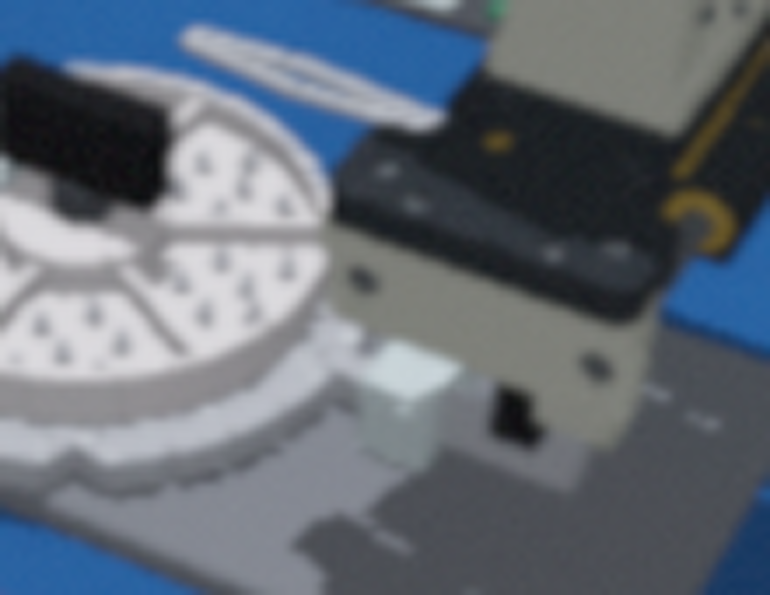

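View pics/top9.png

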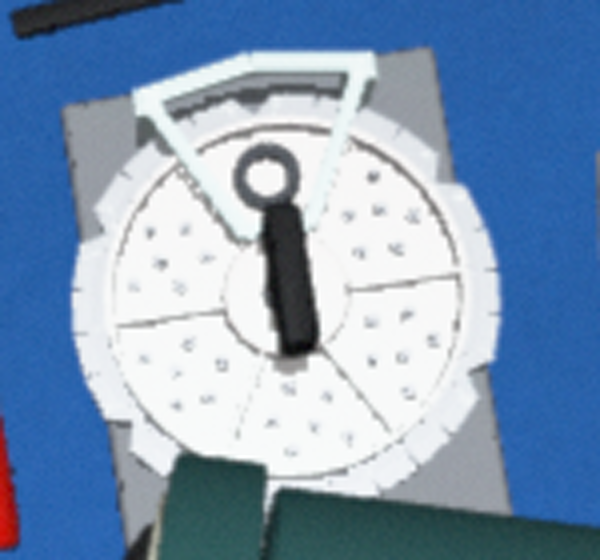

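Request:
apply_moves(moves=[0.0001,0,0,0,0.0001,0,0,0,0.0001,0,0,0,0.0001,0,0,0,0,0,0,0,0,0,0,0,0,0,0,0,0,0,0,0])

```text
time: 32.05
position: [0.486, -0.0458, 0.0335]
orientation: [0.998, 0.066, -0.001, 0.0]
contact_force: [-10.1, -0.2, 6.7]
finger_gap: 0.005
```

```bash
python3 f.py
```

```text
32.05 s -147.1130637290689 F -10.03495200583023 [-10.09258778  -0.23751626   6.68073007]
```

The post pushes back with 10.0 N and is stiff now. About 1.5 N of that is drag, so I'll take one very small step to put roughly 10 N on the seat itself.

Request:
apply_moves(moves=[0.0001,0,0,0,5e-05,0,0,0,0,0,0,0,0,0,0,0,0,0,0,0,0,0,0,0,0,0,0,0,0,0,0,0])

```text
time: 33.05
position: [0.486, -0.0459, 0.0335]
orientation: [0.998, 0.066, -0.001, 0.0]
contact_force: [-11.1, 0.9, 6.1]
finger_gap: 0.001
```

```bash
python3 f.py
```

```text
33.05 s -147.0988705433289 F -10.857184253234264 [-11.06847063   0.85617232   6.05575941]
```

Seated: the TCP has stalled at 10.9 N. I'll back straight off, lift clear and check.

Request:
apply_moves(moves=[-0.002,0,0,0,-0.01,0,0,0,-0.03,0,0,0,-0.04,0,0,0,-0.02,0,-0.03,0,0,0,-0.06,0,0,0,-0.06,0,0,0,-0.06,0])

```text
time: 34.05
position: [0.4257, -0.0539, 0.1608]
orientation: [0.998, 0.066, 0.0, 0.0]
contact_force: [0.4, 0.2, -0.3]
finger_gap: 0.007
```

Request:
apply_moves(moves=[0,0.05,-0.04,0,0,0.06,-0.04,0,0,0.06,-0.04,0,0,0.06,-0.04,0,0,0.06,0,0,0,0.04,0,0,0,0,0,0,0,0,0,0])

```text
time: 35.05
position: [0.4521, -0.2496, 0.2553]
orientation: [0.998, 0.066, -0.0, -0.0]
contact_force: [-0.1, -0.2, 0.3]
finger_gap: 0.001
```

```bash
python3 f.py
python3 - <<'E'
from plant import bot
import cv2
for n in("side","top"):
    f=bot.camera(n)["frame"][:,:,::-1]
    cv2.imwrite(f"pics/{n}10f.png",f)
    cv2.imwrite(f"pics/{n}10.png",cv2.resize(f[135:255,180:360],None,fx=4.4,fy=4.4,interpolation=cv2.INTER_CUBIC)if n=="side" else cv2.resize(f[145:265,270:370],None,fx=5,fy=5,interpolation=cv2.INTER_CUBIC))
E
```

```text
35.05 s -207.69992840709997 F -0.1008336984866811 [-0.07866196 -0.172436    0.28051766]
```

View pics/side10.png

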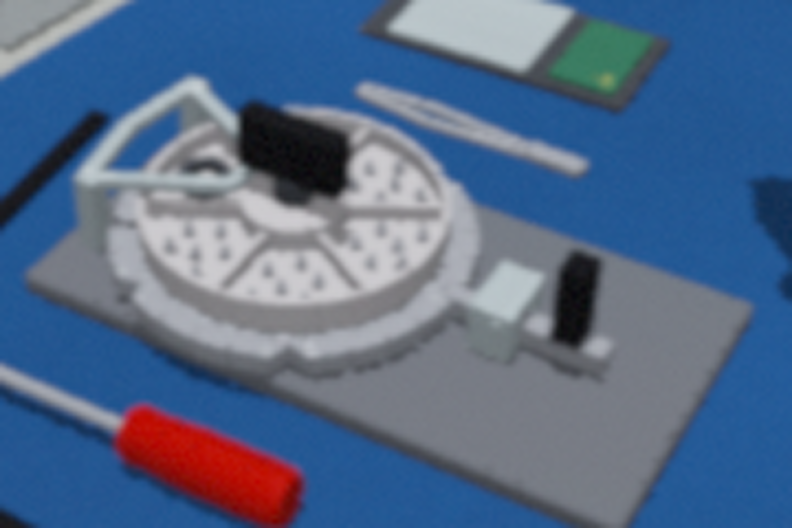

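View pics/top10.png

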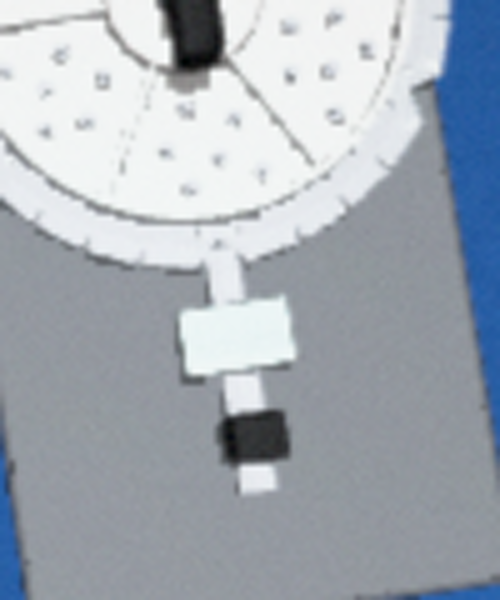

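View pics/top10f.png

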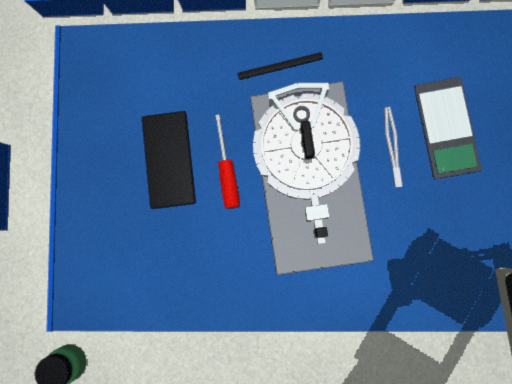

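The nose sits in the notch at about (220,245) in the crop, the post stays forward and the ring is in the window. The other items haven't moved and the arm is clear, so I'm handing in.

```bash
python3 -c "
from plant import bot
print(bot.sign_off())"
```

```text
the job is handed in; nothing more can be done
None
```

The lens-ring compartment is in the window and the wheel is locked there with the bolt in. I handed the job in at about 35 s with the arm clear.

- **Wheel:** I turned it back about 0.64 rad by the knob and released it. The notch vertex lay where wheel ≈ 0 puts it, to within about 0.02 rad.
- **Bolt:** I pushed it from behind the post with shut fingers. Push-back held near 8 N for about 0.7 mm, probably while the nose wedged the wheel square. It then rose stiffly to 10.0 N, and to 10.9 N at the final stop. That includes about 1.5 N of drag, so the seat itself took roughly 9.4 N. Force was read only once a second, so brief peaks between readings went unseen. The highest reading was about 11 N, under the 15 N limit.
- **Last pictures:** The nose is in the notch, the post stayed where I left it, the ring is under the window, and the other things on the bench look unmoved.

**Checks that disagreed:** Before locking, the wheel angle from different features spread out. The top view gave about 0 from the ring, -0.03 from the compartment walls and -0.06 from the knob edges. The side view of the ring gave +0.12, but the frame partly hid the ring there. I did not re-measure the angle after locking. The full seating depth supports the ring and notch readings: the nose went about 11–12 mm beyond the mid-way picture, against roughly 5 mm for a stop on the rim.

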